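# Tip the clay beads into the necked jar

## Robot

A 6-joint arm with a two-finger parallel gripper is mounted at the origin on the work surface. World frame = base frame: x ahead of the robot, y to its left, z up, the work surface at z = 0. Lengths are in m, angles in rad, forces in N, time in s.
With the tool pointing down it reaches from about 0.35 to 1 m from the base axis. Payload 7.1 kg.
Tool frame: the origin (TCP) lies between the finger pads; the fingertips stand 22 mm ahead of it and the grasp point (between the pads) lies 3 mm ahead of it; x points along the fingers, y is the direction in which the jaws open and shut, and the axes are right-handed (so a half turn about x gives the same grasp; the last joint's range is limited). The gripper opens to 85 mm and grips with 20 to 120 N. Pads are 22 mm wide; open, the fingers measure 114 mm over their backs; the gripper's body (76 mm by 85 mm) begins 54 mm behind the grasp point. The pads swing forward as they close: fully open they stand 13 mm farther back than shut.
Start: joints at [1.166, 0.423, 1.63, -0, 1.089, -0.019], TCP at [0.235, 0.579, 0.253] pointing down, gripper open.
Joint ranges: [-3, 3], [-0.9, 2.11], [0.09, 2.58], [-1.31, 4.45], [0.11, 2.69], [-2.54, 2.54]. Speed limits (rad/s): [2.39, 2.39, 3.01, 3.14, 3.14, 3.14].

## Interface

Orientations are given as a rotation vector (axis times angle).
In Python, from rig import manip gives the robot as it stands. The module is installed in compiled form; this text tells all that it offers. Calls block until the motion is done:
- manip.move_to(position, orientation): joint-space move of the TCP to a pose.
- manip.servo_line(position, orientation=None, rate=0.15): straight line of the TCP; orientation=None keeps the orientation; rate is the mean speed in m/s.
- manip.set_joints(angles): joint-space move.
- manip.command_gripper(opening, f_grip=None): finger opening in m; f_grip is the grip in N (None keeps the last); returns when the fingers have stopped.
- manip.hold(seconds).
- manip.solve_ik(position, orientation): joint angles nearest the present ones, or None.
- manip.camera(name): name is "scene" or "side" or "wrist"; returns a dict with "image" (480x640x3 uint8, red, green, blue), "fx", "fy", "cx", "cy" (pixels), "cam_to_world" (4x4, takes a point from camera to world coordinates); the wrist camera has in their place "mount" (4x4, takes a point from camera to tool coordinates, whose origin is the TCP and whose axes are the tool frame's). Camera axes: x right, y down, z forward; pixel columns grow to the right and rows downward; lengths in m; the calibration is good to about 2 mm. A picture is of the moment at which its call begins: read the wrist's pose just before it. There is no depth.
A pose or a line that the arm cannot do raises manip.IKError and nothing moves.
- manip.sign_off(): hands the job in, once; it reports no verdict.
Readings, each from a call of its own:
- manip.get_time(): time.
- manip.get_joint_positions(): joint angles.
- manip.get_joint_vel(): joint speeds.
- manip.get_tau(): joint torques, N m.
- manip.get_position(): TCP position.
- manip.get_ee_rot(): TCP orientation.
- manip.get_contact_force(): force on the tool from outside, world axes, zero at the start.
- manip.get_torque(): the same for the moment, N m.
- manip.get_width(): finger opening in m.
Only numpy, scipy, OpenCV 4.12 (cv2) and the standard library are available. Lean on these libraries where they do the work, as an engineer would, in place of code of your own. Each camera call takes 0.05 s, during which the arm holds its last target. There are 200 camera calls.

## Task

Pick up the small white wooden bead chute by its upright handle and carry it level to the jar with the narrow neck (not the cup or the bowl). Hold its spout close above the jar's mouth and tip it so that all three clay beads roll into the jar, then set the empty chute back down on its feet on the table, leaving the jar standing where it is.

Things in the scene. Friction and masses are not known exactly. Their poses are not given: they have to be found in the camera images.
- chute_handle (a point): white wooden bead chute (160 long, 46 wide, 150 g): grip point on its handle, an upright fin 46 mm long (x), 12 thick (y), 48 to 94 mm above the underside; the point is 74 mm above it. Pinch across the thickness from above. x runs along the chute to its open spout, y across, z up. Feet 46 wide, down to the underside: front 18 to 32 mm ahead of the point, rear 53 to 67 mm behind.
- chute_spout (a point): pouring lip of the chute: top of the trough's floor at its open end, mid-width; 78.7 mm ahead (+x) of the handle point and 42.9 mm below it, 4 mm of wood beneath it. Same axes as the handle. Beads leave it at about 0.4 m/s, so with the lip 15 mm above the jar's rim it is best held some 12 mm short of the middle of the mouth.
- jar_mouth (a point): white ceramic jar, loose, 0.5 kg: centre of its mouth, level with the rim, 90 mm above its foot. Round belly 92 mm across, straight narrow neck 68 mm outside and 60 inside from 70 mm up to the rim. Near it in any order: a white straight cup (84 wide, 65 high) and a low white bowl (108 wide, 42 high); a paint pot (45 high) stands between them and the chute.
- bead1_center (a point): first bead, at the chute's closed end: round, clay, 22 mm across, 12 g; this point is its centre. The three lie in single file in the trough (28 mm wide inside, walls 26 mm high). Its floor rises 8 degrees to the spout: they stay put while the chute is carried level and smoothly, and roll out when it is tipped spout-down by more than that; 25 to 40 degrees empties it well.
- bead2_center (a point): second (middle) bead, the same; its centre
- bead3_center (a point): third bead, nearest the spout, the same; its centre
Not all that is in view belongs to the job. Of the things that look like the part that bears chute_handle, the middle-sized one is meant.

How it is judged:
By the outcome, as a careful person would: the job done as asked, in the order asked, and still so for the second after the job is handed in, with the robot touching nothing.
It also fails if it takes over 64 s, if anything falls off the work surface, if the arm or the gripper's body presses on something with over 40 N, if the wrist force passes 120 N, or if a joint passes its speed limit or range.

## Working session

There is one attempt and no reset: what is moved stays moved. The work goes in short steps, each a Python script; the robot and the scene stay as the last script left them, time stands still between calls to the robot, and variables do not carry over. Pictures are saved under pics/ and viewed, about 8 in all and at most 12, crops included, and the job is handed in when it is done.

```bash
mkdir -p pics; cat > h.py <<'E'
import numpy as np, cv2, pickle
from rig import manip
from scipy.spatial.transform import Rotation as R
def snap(name,f):
    T=None
    if name=="wrist":
        T=np.eye(4);T[:3,:3]=R.from_rotvec(manip.get_ee_rot()).as_matrix();T[:3,3]=manip.get_position()
    c=manip.camera(name); 
    c["T"]=T@np.array(c["mount"]) if name=="wrist" else np.array(c["cam_to_world"])
    pickle.dump(c,open(f"pics/{f}.pkl","wb")); cv2.imwrite(f"pics/{f}.png",c["image"][:,:,::-1]); return c
def load(f): return pickle.load(open(f"pics/{f}.pkl","rb"))
def ray(c,u,v):
    d=c["T"][:3,:3]@np.array([(u-c["cx"])/c["fx"],(v-c["cy"])/c["fy"],1]); return c["T"][:3,3],d
def atz(c,u,v,z):
    o,d=ray(c,u,v); return (o+d*(z-o[2])/d[2]).round(4)
def proj(c,p):
    q=np.linalg.inv(c["T"])@np.append(p,1); return np.array([c["fx"]*q[0]/q[2]+c["cx"],c["fy"]*q[1]/q[2]+c["cy"]]).round(1)
def crop(f,x0,y0,w,h,s,out): cv2.imwrite(f"pics/{out}.png",cv2.resize(cv2.imread(f"pics/{f}.png")[y0:y0+h,x0:x0+w],None,fx=s,fy=s,interpolation=cv2.INTER_CUBIC))
E
python3 - <<'E'
from h import *
for n in("scene","side"):
    c=snap(n,n); print(n,c["T"].round(3).tolist(),c["fx"],c["cx"],c["cy"])
print(manip.get_ee_rot(),manip.get_time())
E
```

```text
scene [[-0.723, 0.565, -0.398, 0.912], [0.691, 0.591, -0.416, 0.456], [0.0, -0.576, -0.818, 1.057], [0.0, 0.0, 0.0, 1.0]] 593.0998122647505 316.6835528319793 229.86728826655752
side [[1.0, -0.002, 0.017, 0.421], [-0.013, -0.762, 0.647, -0.662], [0.011, -0.647, -0.762, 0.796], [0.0, 0.0, 0.0, 1.0]] 459.7655812891935 311.7394101115138 234.18480291842442
[ 0.30157301  1.54981881 -0.30372375] 0.1
```

View pics/scene.png

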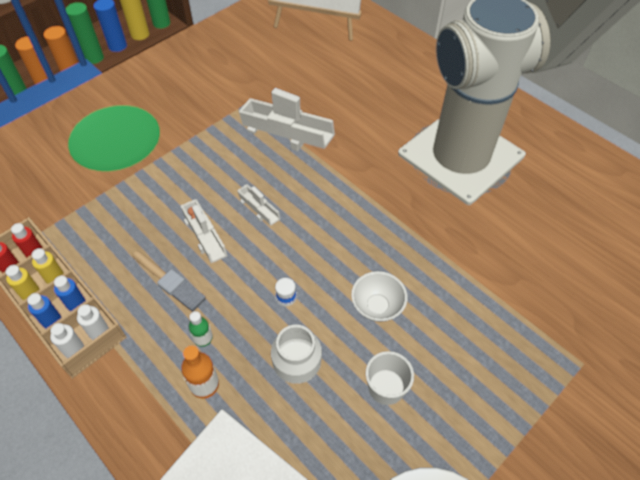

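View pics/side.png

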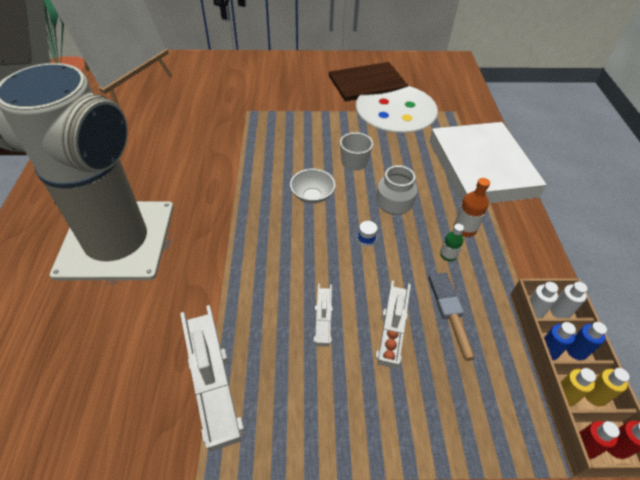

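Chute candidates in the scene view are the large one (287,120), the small one (259,203) and the middle one (203,230, side view 393,322). The middle one holds the red beads, so it is my choice. The vessels are the jar with the neck (297,352), the cup (390,377) and the bowl (379,296). I'll check the choice in a close crop.

```bash
python3 - <<'E'
from h import *
a=cv2.imread("pics/scene.png");b=cv2.imread("pics/side.png")
f=lambda i,x,y:cv2.resize(i[y:y+100,x:x+130],None,fx=3,fy=3,interpolation=cv2.INTER_CUBIC)
cv2.imwrite("pics/crop.png",np.vstack([np.hstack([f(a,145,180),f(b,330,270)]),np.hstack([f(a,235,300),f(b,330,140)])])[:600,:800])
E
```

```text
(no output)
```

View pics/crop.png

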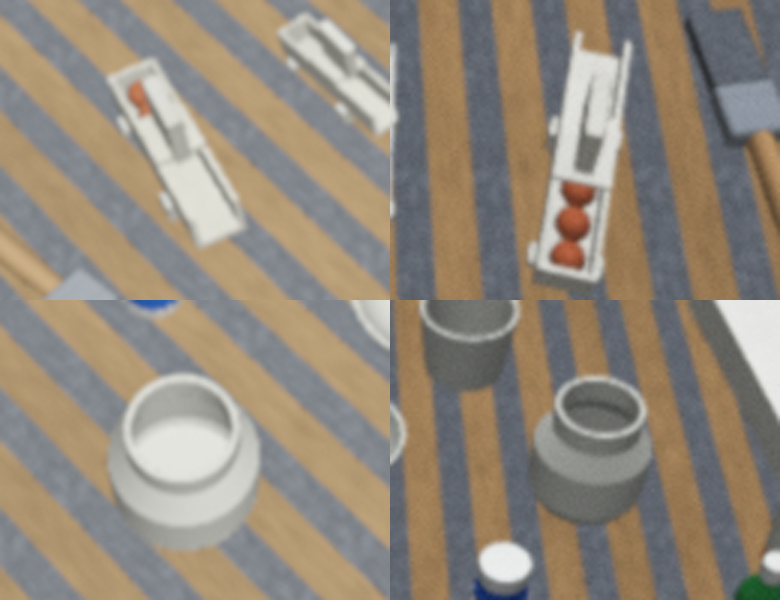

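The crop confirms the middle chute: three red beads at its closed end, and the spout towards +y. The narrow-necked jar's rim centre is at scene (295.5,344) and side (399.5,175.7).

```bash
python3 - <<'E'
from h import *
a,b=load("scene"),load("side")
print("jar",atz(a,295.5,344,.09),atz(b,399.5,175.7,.09))
s=atz(a,218.3,258,.031); r=atz(a,188.3,202,.035); print(s,r,np.linalg.norm(s-r))
s2=atz(b,330+(600-390)/3,270+47/3,.045);r2=atz(b,330+(568-390)/3,270+278/3,.035);print("side",s2,r2)
print("handle top",atz(a,145+57,180+36,.094),atz(b,330+(600-390)/3,270+105/3,.094))
print("pot",atz(a,286,285,.045),"grnbottle",atz(a,199,318,.07),"cup",atz(a,390,368,.065),"bowl",atz(a,379,290,.042), "orange",atz(a,191,352,.15),atz(b,483,185,.15))
# overview from wrist
x=s-r; yaw=np.arctan2(x[1],x[0]); print("yaw",yaw)
h=s-x/np.linalg.norm(x)*.0787; print("h",h)
for sg in(1,-1):
    # tool x down, tool y across chute
    X=np.array([0,0,-1]);Y=sg*np.array([-np.sin(yaw),np.cos(yaw),0]);M=np.c_[X,Y,np.cross(X,Y)]
    print(sg,manip.solve_ik([h[0],h[1],.25],R.from_matrix(M).as_rotvec()))
c=manip.camera("wrist");print(np.array(c["mount"]).round(3))
E
```

```text
jar [0.6375 0.1158 0.09  ] [0.6375 0.1107 0.09  ]
[ 0.6067 -0.1539  0.031 ] [ 0.5653 -0.3106  0.035 ] 0.16212603122262628
side [ 0.6089 -0.1574  0.045 ] [ 0.5702 -0.3127  0.035 ]
handle top [ 0.5868 -0.2183  0.094 ] [ 0.5909 -0.2314  0.094 ]
pot [ 0.554  -0.0046  0.045 ] grnbottle [ 0.7254 -0.0521  0.07  ] cup [0.5411 0.2553 0.065 ] bowl [0.4291 0.1279 0.042 ] orange [0.7874 0.0293 0.15  ] [0.7862 0.0171 0.15  ]
yaw 1.3124990857676402
h [ 0.58660341 -0.22996607  0.0329417 ]
1 None
-1 [-0.39250468  0.43411059  1.62077636  0.          1.0867057  -0.13420744]
[[ 0.    -0.274  0.962 -0.12 ]
 [ 1.     0.001  0.    -0.001]
 [-0.001  0.962  0.274 -0.068]
 [ 0.     0.     0.     1.   ]]
```

```bash
cat >> h.py <<'E'
def ori(yaw,tilt=0):
    C=R.from_euler("z",yaw)*R.from_euler("y",tilt)   # chute axes in world, tilt>0 = spout down
    return C.as_matrix()
def tool(yaw,tilt=0):
    C=ori(yaw,tilt); return R.from_matrix(np.c_[-C[:,2],-C[:,1],-C[:,0]]).as_rotvec()
E
python3 - <<'E'
from h import *
manip.command_gripper(.06,60)
manip.move_to([.586,-.229,.25],tool(1.312))
print(manip.get_time(),manip.get_position())
c=snap("wrist","w1")
print([proj(c,p) for p in ([.588,-.229,.094],[.6067,-.1539,.031],[.567,-.311,.035])])
E
```

```text
3.6083 [ 0.58627994 -0.22825114  0.24999622]
[array([325.7, 226.9]), array([324.4, 121.7]), array([326.1, 297.6])]
```

View pics/w1.png

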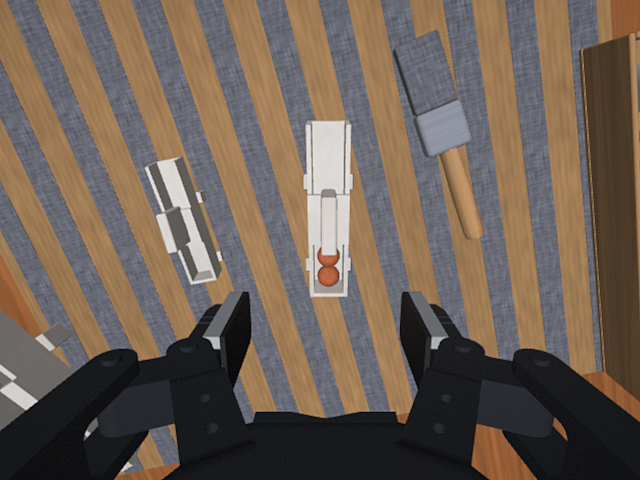

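The wrist view shows the chute squarely aligned: lip middle (328.5,121), rear end (328.5,297), fin top from (329,197) to (330,255).

```bash
python3 - <<'E'
from h import *
c=load("w1")
s=atz(c,328.5,121,.031); r=atz(c,328.5,297,.035); f1=atz(c,329.2,197,.094);f2=atz(c,329.8,255,.094)
d=s-r; yaw=np.arctan2(d[1],d[0]); print(s,r,yaw,f1,f2,np.linalg.norm(f1-f2))
u=d[:2]/np.linalg.norm(d[:2]); h=s[:2]-u*.0787; m=(f1+f2)[:2]/2; print(h,m)
p=np.r_[(h+m)/2,.077]; np.save("g.npy",np.r_[p,yaw])
o=tool(yaw)
manip.servo_line(p+[0,0,.09],o); manip.servo_line(p,o,rate=.1)
print(manip.get_contact_force(),manip.get_position(),p)
manip.command_gripper(0,60); print(manip.get_width(),manip.get_contact_force(),manip.get_time())
snap("wrist","w2")
manip.servo_line(p+[0,0,.02],o,rate=.05)
print(manip.get_width(),manip.get_contact_force()); snap("wrist","w3")
# plan check
J=np.array([.6375,.1135,.09])
from itertools import product
for y in (yaw,1.2,1.4,1.57,1.0):
  out=[]
  for t in (0,.2,.35,.5,.61,.7):
    C=ori(y,t); lip=J+[0,0,.015]-np.r_[np.cos(y),np.sin(y),0]*.012
    hp=lip-C@[.0787,0,-.0429]; tc=hp+C[:,2]*.003
    q=manip.solve_ik(tc,tool(y,t)); out.append(None if q is None else np.round(q,2).tolist())
  print(round(y,2),out)
E
```

```text
[ 0.6102 -0.1543  0.031 ] [ 0.5694 -0.311   0.035 ] 1.3160816022263981 [ 0.5962 -0.2077  0.094 ] [ 0.5854 -0.2513  0.094 ] 0.04491770252361535
[ 0.59037001 -0.23046076] [ 0.5908 -0.2295]
[-0.22997023 -0.5922514  -0.46177969] [ 0.59111212 -0.2301524   0.07763968] [ 0.59058501 -0.22998038  0.077     ]
0.011313439072871877 [0.39930142 0.10654792 0.318949  ] 5.9083
0.011400245163263375 [-0.09820644  0.15864716 -1.14795242]
1.32 [[0.02, 0.54, 1.72, -0.0, 0.89, 0.28], [0.12, 0.55, 1.66, -0.22, 1.01, 0.5], [0.19, 0.58, 1.61, -0.35, 1.13, 0.63], [0.26, 0.62, 1.56, -0.45, 1.26, 0.72], [0.3, 0.66, 1.52, -0.52, 1.35, 0.77], [0.33, 0.7, 1.48, -0.57, 1.43, 0.81]]
1.2 [[0.03, 0.52, 1.74, -0.0, 0.88, 0.4], [0.12, 0.55, 1.67, -0.21, 1.03, 0.61], [0.19, 0.59, 1.6, -0.32, 1.16, 0.72], [0.25, 0.63, 1.54, -0.42, 1.3, 0.8], [0.29, 0.68, 1.49, -0.48, 1.4, 0.85], [0.32, 0.71, 1.45, -0.52, 1.49, 0.87]]
1.4 [[0.02, 0.55, 1.7, -0.0, 0.9, 0.19], [0.12, 0.56, 1.66, -0.23, 1.0, 0.42], [0.19, 0.58, 1.62, -0.37, 1.1, 0.56], [0.26, 0.62, 1.57, -0.48, 1.22, 0.66], [0.31, 0.65, 1.54, -0.55, 1.31, 0.72], [0.34, 0.68, 1.51, -0.61, 1.38, 0.76]]
1.57 [[0.02, 0.57, 1.66, 0.0, 0.91, 0.02], [0.12, 0.56, 1.65, -0.24, 0.97, 0.26], [0.2, 0.57, 1.63, -0.4, 1.05, 0.42], [0.27, 0.6, 1.6, -0.53, 1.14, 0.55], [0.32, 0.63, 1.58, -0.62, 1.22, 0.62], [0.36, 0.66, 1.56, -0.68, 1.29, 0.68]]
1.0 [[0.04, 0.51, 1.78, -0.0, 0.86, 0.61], [0.13, 0.54, 1.68, -0.18, 1.06, 0.8], [0.19, 0.59, 1.59, -0.27, 1.21, 0.88], [0.24, 0.65, 1.51, -0.34, 1.37, 0.94], [0.27, 0.7, 1.45, -0.39, 1.48, 0.97], [0.3, 0.74, 1.4, -0.43, 1.58, 0.99]]
```

View pics/w3.png

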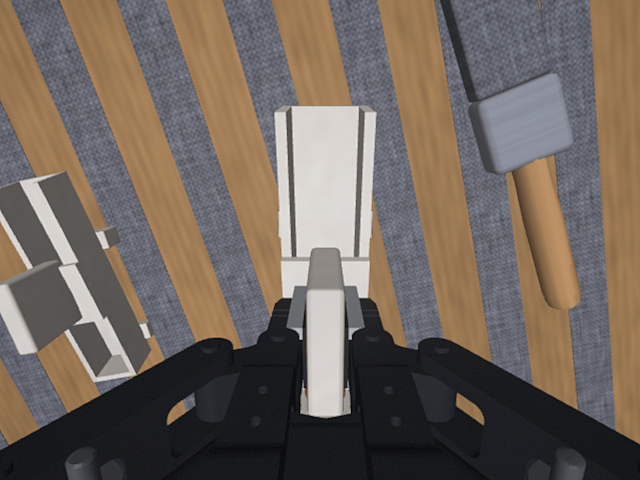

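```bash
python3 - <<'E'
from h import *
g=np.load("g.npy"); yaw=g[3]; o=tool(yaw)
c=load("w3"); C=ori(yaw); tcp=g[:3]+[0,0,.02]
print("lip pred px",proj(c,tcp-C[:,2]*.003+C@[.0787,0,-.0429]),[atz(c,325,107,.051)])
manip.servo_line(g[:3]+[0,0,.12],o,rate=.1)
J=np.array([.6375,.1135,.09]); ux=C[:,0]
lip=J+[0,0,.05]-ux*.07
manip.servo_line(lip-C@[.0787,0,-.0429]+C[:,2]*.003,o,rate=.14)
manip.hold(.3)
c=snap("wrist","w4"); print(manip.get_time(),manip.get_width(),manip.get_position(),proj(c,J)); snap("scene","s4")
E
```

```text
lip pred px [321.7 105.5] [array([ 0.6116, -0.1547,  0.051 ])]
9.6417 0.011147127770149628 [ 0.60004915 -0.03064956  0.18593437] [322.3 -39. ]
```

View pics/w4.png

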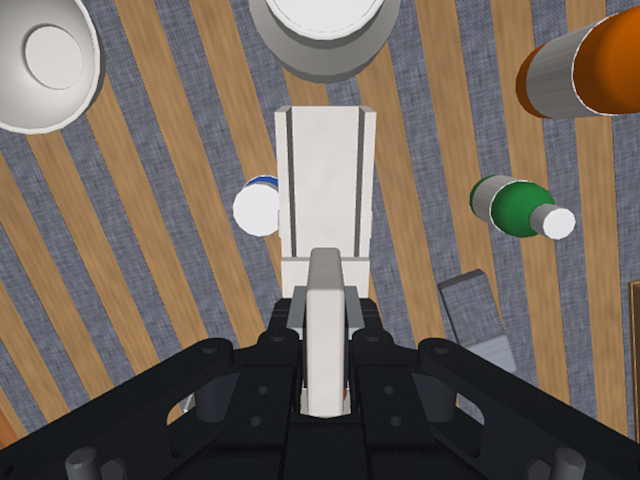

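The wrist view shows the chute level in the grip. The jar's near rim edge is at (325.5,40), centred sideways on about column 325.5, in line with the chute.

```bash
python3 - <<'E'
from h import *
g=np.load("g.npy"); yaw=g[3]; C=ori(yaw)
c=load("w4"); n=atz(c,325.5,40.5,.09); print("near rim",n,"centre",n+C[:,0]*.034, "lip",atz(c,325,107,.141))
E
```

```text
near rim [0.6302 0.0789 0.09  ] centre [0.63876696 0.111803   0.09      ] lip [0.6209 0.0445 0.141 ]
```

```bash
cat >> h.py <<'E'
def tcp_for(lip,yaw,t):
    C=ori(yaw,t); return lip-C@[.0787,0,-.0429]+C[:,2]*.003
J=np.array([.638,.1125,.09])
E
python3 - <<'E'
from h import *
yaw=np.load("g.npy")[3]; ux=ori(yaw)[:,0]
go=lambda lip,t,r: manip.servo_line(tcp_for(lip,yaw,t),tool(yaw,t),rate=r)
go(J+[0,0,.05]-ux*.012,0,.08)
L=J+[0,0,.016]-ux*.012
go(L,0,.06)
for t in(.2,.4,.6): go(L,t,.06)
manip.hold(1.2)
print(manip.get_time(),manip.get_width(),manip.get_contact_force())
a=snap("scene","s5");b=snap("side","d5");snap("wrist","w5")
f=lambda i,x,y:cv2.resize(cv2.imread(f"pics/{i}.png")[y:y+160,x:x+130],None,fx=3,fy=3,interpolation=cv2.INTER_CUBIC)
cv2.imwrite("pics/c5.png",np.hstack([f("s5",225,240),f("d5",340,90)]))
E
```

```text
13.825 0.011426369950899053 [ 0.05895342  0.72241907 -0.71060042]
```

View pics/c5.png

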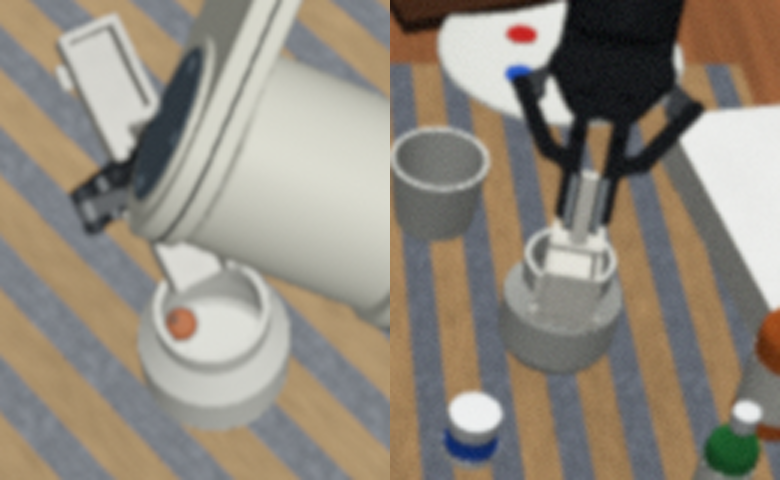

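One bead is visible in the jar (crop 180,323) and the chute's trough is empty. I'll back away and look into the jar before setting the chute down.

```bash
python3 - <<'E'
from h import *
g=np.load("g.npy"); yaw=g[3]; ux=ori(yaw)[:,0]
go=lambda lip,t,r: manip.servo_line(tcp_for(lip,yaw,t),tool(yaw,t),rate=r)
L=J+[0,0,.016]-ux*.012
go(L+[0,0,.035],.6,.08)
go(L+[0,0,.05]-ux*.03,0.3,.1)
go(L+[0,0,.05]-ux*.08,0,.1)
manip.servo_line(g[:3]+[0,0,.12],tool(yaw),rate=.18)
snap("scene","s6"); snap("side","d6"); print(manip.get_time())
f=lambda i,x,y:cv2.resize(cv2.imread(f"pics/{i}.png")[y:y+130,x:x+130],None,fx=3,fy=3,interpolation=cv2.INTER_CUBIC)
cv2.imwrite("pics/c6.png",np.hstack([f("s6",225,270),f("d6",340,130)]))
E
```

```text
17.3167
```

View pics/c6.png

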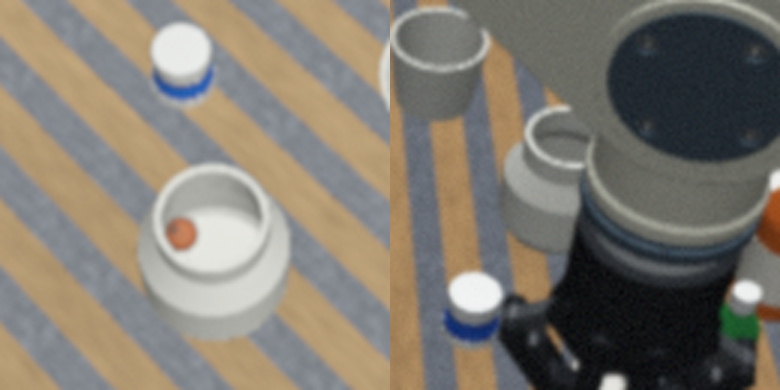

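The jar stands where it was, with one bead seen at (180,233). The other two may be hidden under the shoulder. I'll set the chute down, then look into the jar from above with the wrist camera.

```bash
python3 - <<'E'
from h import *
g=np.load("g.npy"); yaw=g[3]; o=tool(yaw)
manip.servo_line(g[:3]+[0,0,.012],o,rate=.12)
z=.004
while z>-.004:
    manip.servo_line(g[:3]+[0,0,z],o,rate=.03)
    f=manip.get_contact_force()[2]; print(round(z,4),round(f,2))
    if f>3: break
    z-=.001
manip.command_gripper(.04); manip.hold(.2)
manip.servo_line(g[:3]+[0,0,.12],o,rate=.12)
snap("wrist","w7")
# camera above the jar: camera offset (.068 ahead along ux, .12 up), optical axis tilted back 15.9deg
c=load("w7"); C=ori(yaw); ax=c["T"][:3,2]; off=c["T"][:3,3]-manip.get_position()
cam=J-ax*.30
manip.move_to(cam-off,o)
snap("wrist","w8"); print(manip.get_time(),proj(load("w8"),J))
a=cv2.imread("pics/w7.png");b=cv2.imread("pics/w8.png")
cv2.imwrite("pics/c8.png",np.hstack([cv2.resize(a,(400,300)),b[90:390,120:520]]))
E
```

```text
0.004 -1.05
0.003 -1.2
0.002 -0.43
0.001 0.09
0.0 -1.51
-0.001 6.79
23.2417 [324.6 238.6]
```

View pics/c8.png

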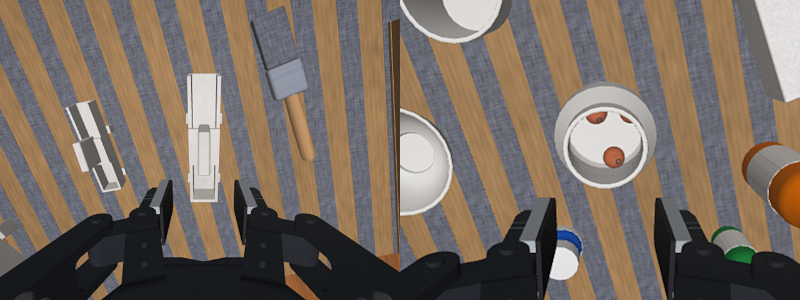

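The chute stands empty on its feet (left, 204,135). All three beads are in the jar (right, 597,118, 626,118 and 613,157), and the jar is upright in its place. The gripper touches nothing.

```bash
python3 - <<'E'
from h import *
p=manip.get_position(); print(p,manip.get_contact_force()); manip.sign_off()
E
```

```text
[0.64048019 0.1250307  0.25821015] [-0.10649599 -0.5854218   0.8547073 ]
the job is handed in; nothing more can be done
```

The job is done and handed in at about 23 s. I gripped the middle-sized chute by its handle and carried it level to the narrow-necked jar. I tipped it about 34° with the lip 16 mm above the rim, then set it back down where it had stood.

**Last checks:**
- **Beads:** the wrist camera, looking down into the jar, showed all three inside. Earlier scene views had shown only one, because the jar's rim hid the others.
- **Jar:** it stood upright where it had been.
- **Chute:** it stood empty on its feet, and contact at set-down was about 7 N.
- **Robot:** the gripper was clear of everything at hand-in, and no check failed.

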